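# Clear the test track and run the board in

## Task

Get the circuit board ready for test: slide the test head back to its rear stop and put every piece of scrap lying on the track or on the bench in front of it (metal, plastic and wood offcuts, crumpled paper balls) into the deep scrap bin, all before the board carrier is moved. Then push the board carrier along the now clear track fully home against the station stop and, once it is there, slide the test head forward again to its front stop so that its probes stand over the edge of the board. Leave the solder spool and the wrench where they are.

Things in the scene. Friction and masses are not known exactly. Their poses are not given: they have to be found in the camera images.
- track: flat aluminium bed 140 mm wide, 10 mm thick, fixed to the bench; long axis = its y, from y -310 to +350 mm; origin on its middle line at bench height. On it slide the board carrier (low y end) and the test head (high y end). The station stop is a steel bar across it at y +172 mm, 10 mm thick, 16 mm above the bed.
- carrier (a joint): board carrier's position along the track, m: 0 = starting end (its centre at track y -220 mm), 0.32 = fully home at the station stop (centre at y +100 mm). Aluminium plate 120 mm across by 130 mm along the track with a green circuit board; plate top 30 mm, parts up to 60 mm above the bench. Starts near 0; stays where left (about 4 N to slide).
- carrier_tab (a point): middle of the top edge of the carrier's upright steel push tab, 82 mm above the bench; tab 70 mm wide across the track, 12 mm thick along it, rising 52 mm from the plate behind the board (side away from the test head), 47 mm behind the carrier's centre.
- test_head (a joint): position of the test head along the track, in m: 0 = front stop (towards the carrier, probes over the board's edge), 0.07 = drawn fully back to the rear stop. Starts somewhere between 0 and 0.03. Stays where it is left (about 4 N to slide).
- head_grip (a point): middle of the top edge of the test head's steel grip fin, 134 mm above the bench; fin 50 mm wide across the track, 14 mm thick along it, 47 mm tall above the grey head (100 mm across by 70 mm along, top 87 mm above the bench). A black probe bar overhangs 45 mm from the head towards the carrier, underside 67 mm above the bench.
- bin: deep grey plastic scrap bin, open on top, outside 170 (x) by 200 (y) by 105 mm high, walls 5 mm; origin at the centre of its underside; fixed. Left or right of the bench area in front of the track; the shallow divided parts tray stands on the other side and is not for scrap.
- sink: scrap: sawn-off piece of finned aluminium heat sink, 80 (its x) by 45 (y) by 28 mm (z); origin at the centre of its underside. May be absent.
- trunking: scrap: offcut of white plastic U-section cable trunking, 90 (its x) by 42 (y) by 30 mm (z), open on top, walls 4 mm; origin at the centre of its underside. May be absent.
- timber: scrap: sawn wood offcut, 95 (its x) by 36 (y) by 26 mm (z); origin at the centre of its underside. May be absent.
- tube: scrap: offcut of square grey plastic tube, 85 (its x) by 32 (y) by 32 mm (z), hollow along x; origin at the centre of its underside. May be absent.
- wad1: scrap: crumpled paper ball, about 54 mm across and 44 mm high; origin at the centre of its underside. May be absent.
- wad2: scrap: crumpled paper ball like the other, about 54 mm across and 44 mm high; origin at the centre of its underside. May be absent.
- spool: bystander: black spool of solder standing on end among the scrap on the bench, 60 mm diameter, 50 mm high; origin at the centre of its underside. To be left alone.
- wrench: bystander: steel wrench 180 mm long lying beyond the track; to be left alone.

How it is judged:
By the outcome, as a careful person would: the job done as asked, in the order asked, and still so for the second after the job is handed in, with the robot touching nothing.
Of sink, trunking, timber, tube, wad1, wad2 only 4 to 6 are there at a start; the rules pass over those that are not, and their reading is None.
At some moment in a run one of sink, trunking, timber, tube, wad1, wad2 may be knocked a few centimetres aside while the robot is not near it.
Once in a run the grip may slacken for a moment while it holds something.
It also fails if it takes over 210 s, if anything falls off the work surface, if the arm or the gripper's body presses on something with over 40 N, if the wrist force passes 120 N, or if a joint passes its speed limit or range.

## Robot

A 7-joint arm with a two-finger parallel gripper is mounted at the origin on the work surface. World frame = base frame: x ahead of the robot, y to its left, z up, the work surface at z = 0. Lengths are in m, angles in rad, forces in N, time in s.
With the tool pointing down it reaches from about 0.375 to 0.925 m from the base axis. Payload 3.1 kg.
Tool frame: the origin (TCP) lies between the finger pads; the fingertips stand 19 mm ahead of it and the grasp point (between the pads) is the TCP; z points along the fingers, y is the line along which they close (so a half turn about z gives the same grasp; the last joint's range is limited). The gripper opens to 85 mm and grips with 20 to 120 N. Pads are 22 mm wide; open, the fingers measure 114 mm over their backs; the gripper's body (76 mm by 85 mm) begins 54 mm behind the grasp point. The pads swing forward as they close: fully open they stand 13 mm farther back than shut.
Start: joints at [-1.383, 0.383, 0.044, 1.598, -0.018, 1.161, -0.05], TCP at [0.183, 0.624, 0.25] pointing down, gripper open.
Joint ranges: [-2.61, 2.61], [-0.41, 2.15], [-1.48, 1.57], [0, 2.5], [-1.57, 4.71], [0.05, 1.97], [-2.85, 2.85]. Speed limits (rad/s): [2.79, 2.79, 3.14, 3.14, 3.14, 3.14, 3.14].

## Interface

Orientations are given as a unit quaternion [x, y, z, w].
In Python, from bench import move_ptp, movel, move_j, move_gripper, pause, inverse_kinematics, read_camera, camera_params, MotionError, sign_off, look_for, tip_of, read_time_s, read_qpos, read_joint_vel, read_effort, read_eef_pos, read_tcp_rot, read_ft_force, read_ft_torque, read_finger_gap, read_grasp_force gives the robot as it stands. Calls block until the motion is done:
- move_ptp(position, orientation): joint-space move of the TCP to a pose.
- movel(position, orientation=None, speed=0.15): straight line of the TCP; orientation=None keeps the orientation; speed is the mean speed in m/s.
- move_j(angles): joint-space move.
- move_gripper(opening, effort=None): finger opening in m; effort is the grip in N (None keeps the last); returns when the fingers have stopped.
- pause(seconds).
- inverse_kinematics(position, orientation): joint angles nearest the present ones, or None.
- read_camera(name): name is "scene" or "top"; returns the picture (420x560x3 uint8, red, green, blue); there is no depth.
- camera_params(name): a dict with "K" (3x3 intrinsics, pixels), "camera_from_world" (4x4, takes a point from world to camera coordinates). Camera axes: x right, y down, z forward; pixel columns grow to the right and rows downward; lengths in m; the calibration is good to about 2 mm. A picture is of the moment at which its call begins. camera_params takes no time and is no camera call.
A pose or a line that the arm cannot do raises MotionError and nothing moves.
- sign_off(): hands the job in; it is judged then, once.
Trained networks look in the newest picture that a camera, given by its name, has taken for a name from the list of things; names that differ only in an ending like _2 or _b are one class to them, and where a whole thing is asked for, a point or a joint stands for the part that bears it (a point fixed in the world has none). Each returns a list of dicts, best first, with "confidence" (0 to 1); they miss things now and then, are a little off and sometimes report something else, mostly with a low value. They report only what shows in the picture. A call takes as long as a camera call.
- look_for(camera, name): "at" ([column, row] in pixels, amid what is visible of it).
- tip_of(camera, name): "at" ([column, row] in pixels: a listed point, or the origin of a listed thing).
Readings, each from a call of its own:
- read_time_s(): time.
- read_qpos(): joint angles.
- read_joint_vel(): joint speeds.
- read_effort(): joint torques, N m.
- read_eef_pos(): TCP position.
- read_tcp_rot(): TCP orientation.
- read_ft_force(): force on the tool from outside, world axes, zero at the start.
- read_ft_torque(): the same for the moment, N m.
- read_finger_gap(): finger opening in m.
- read_grasp_force(): force on a finger pad.
Only numpy, scipy, OpenCV 4.12 (cv2) and the standard library are available. Lean on these libraries where they do the work, as an engineer would, in place of code of your own. Each camera call takes 0.05 s, during which the arm holds its last target. There are 200 camera calls.

## Working session

There is one attempt and no reset: what is moved stays moved. The work goes in short steps, each a Python script; the robot and the scene stay as the last script left them, time stands still between calls to the robot, and variables do not carry over. Pictures are saved under pics/ and viewed, at most 14 in all, crops included, and the job is handed in when it is done.

```bash
ls; mkdir -p pics; cat > h.py <<'E'
import numpy as np, cv2
from bench import *
from scipy.spatial.transform import Rotation as R
def P(c):
    d=camera_params(c); return np.array(d["K"]),np.array(d["camera_from_world"])
def ray(c,uv):
    K,T=P(c); d=np.linalg.inv(K)@[uv[0],uv[1],1]; Rm=T[:3,:3]
    return -Rm.T@T[:3,3], Rm.T@d
def onz(c,uv,z):
    o,d=ray(c,uv); return o+d*(z-o[2])/d[2]
def tri(a,b):
    (o1,d1),(o2,d2)=ray("scene",a),ray("top",b)
    s=np.linalg.lstsq(np.c_[d1,-d2],o2-o1,rcond=None)[0]
    p,q=o1+s[0]*d1,o2+s[1]*d2; return (p+q)/2,np.linalg.norm(p-q)
def proj(c,p):
    K,T=P(c); q=K@(T[:3,:3]@np.array(p)+T[:3,3]); return q[:2]/q[2]
def snap(c,n):
    im=read_camera(c); cv2.imwrite(f"pics/{n}.png",im[:,:,::-1]); return im
def q(yaw): # tool down, closing line (tool y) at angle yaw+90 ; tool x at yaw
    return (R.from_euler('z',yaw)*R.from_euler('x',np.pi)).as_quat()
E
python3 - <<'E'
from h import *
for c in("scene","top"):
    snap(c,c+"0"); K,T=P(c); print(c,K[0,0],-T[:3,:3].T@T[:3,3])
print(read_tcp_rot(),read_finger_gap(),read_time_s())
for n in "carrier_tab head_grip bin sink trunking timber tube wad1 wad2 spool track".split():
    a,b=[[(np.round(d["at"]).tolist(),round(d["confidence"],2)) for d in tip_of(c,n)[:3]] for c in("scene","top")]
    s=""
    if a and b: p,e=tri(a[0][0],b[0][0]); s=f"{p.round(3)} err {e:.3f}"
    print(n,a,b,s)
E
```

```text
pics
scene 404.61087563257803 [1.12990176 0.27546402 0.93226753]
top 385.6926237502909 [0.35973467 0.01674453 1.03442944]
[ 1.42400783e-01  9.89808320e-01 -1.22251300e-03 -1.12192143e-04] 0.08526314977117583 0.1
carrier_tab [([169.0, 191.0], 0.6)] [([375.0, 189.0], 0.72)] [ 0.625 -0.257  0.093] err 0.001
head_grip [([355.0, 245.0], 0.83)] [([174.0, 213.0], 0.62)] [0.609 0.245 0.139] err 0.002
bin [([187.0, 154.0], 0.84)] [([418.0, 270.0], 0.61)] [ 0.414 -0.355 -0.003] err 0.006
sink [] [] 
trunking [([296.0, 252.0], 0.69)] [([238.0, 218.0], 0.77), ([267.0, 274.0], 0.38)] [0.61  0.106 0.01 ] err 0.003
timber [([268.0, 187.0], 0.9)] [([307.0, 278.0], 0.96)] [ 0.429 -0.06  -0.004] err 0.004
tube [([334.0, 212.0], 0.67)] [([174.0, 216.0], 0.58), ([307.0, 277.0], 0.53)] [0.588 0.203 0.217] err 0.046
wad1 [([300.0, 202.0], 0.67), ([262.0, 240.0], 0.61)] [([266.0, 280.0], 0.94), ([273.0, 210.0], 0.86)] [ 0.437  0.048 -0.01 ] err 0.002
wad2 [([300.0, 202.0], 0.67), ([262.0, 240.0], 0.61)] [([266.0, 280.0], 0.94), ([273.0, 210.0], 0.86)] [ 0.437  0.048 -0.01 ] err 0.002
spool [([236.0, 181.0], 0.77)] [([342.0, 271.0], 0.88)] [ 0.438 -0.16  -0.017] err 0.003
track [([257.0, 237.0], 0.97)] [([227.0, 285.0], 0.72), ([281.0, 213.0], 0.61)] [ 0.503  0.064 -0.06 ] err 0.226
```

```bash
python3 -c "
import cv2
for n in('scene0','top0'):
    im=cv2.imread(f'pics/{n}.png'); y0,x0=(130,110) if n=='scene0' else (150,120)
    cv2.imwrite(f'pics/{n}c.png',cv2.resize(im[y0:y0+200,x0:x0+266+(80 if n=='top0' else 40)],None,fx=2.3,fy=2.3,interpolation=2))
"
```

```text
(no output)
```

View pics/scene0c.png

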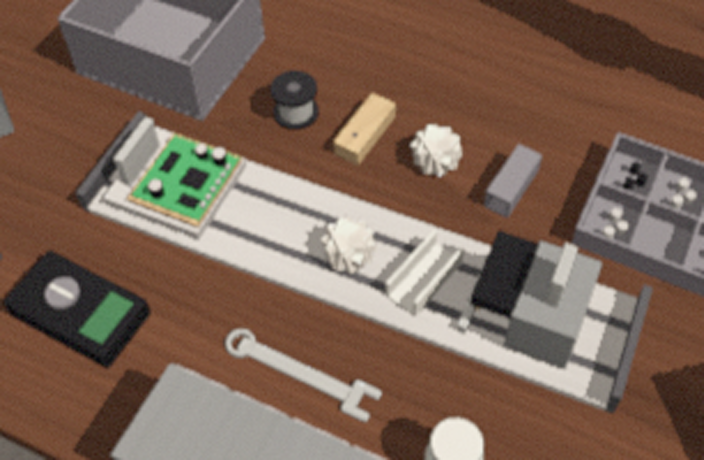

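View pics/top0c.png

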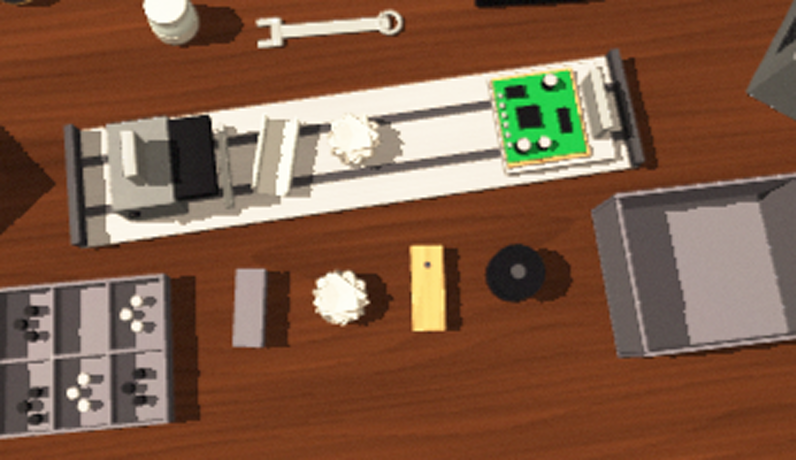

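The top view shows, at crop pixels, a wad (353,138) and trunking (275,155) on the track. On the bench are the tube (250,307), a wad (341,297), timber (428,288) and the spool (515,272). The bin is on the right and there is no sink. The network's tube hits were wrong: it mistook the head and the timber for it. Next I'll compute axes and two-view positions.

```bash
python3 - <<'E'
from h import *
t=lambda u,v:(u/2.3+120,v/2.3+150)
s=lambda u,v:(u/2.3+110,v/2.3+130)
def quad(n,pts,z):
    p=np.array([onz("top",t(*a),z)[:2] for a in pts]); l=p[2]+p[3]-p[0]-p[1]; w=p[1]+p[2]-p[0]-p[3]
    print(n,p.mean(0).round(3),"len",round(np.linalg.norm(l)/2,3),"w",round(np.linalg.norm(w)/2,3),"yaw",np.degrees(np.arctan2(l[1],l[0])).round(1))
quad("timber",[(410,246),(443,245),(445,330),(412,331)],.026)
quad("tube",[(237,268),(266,268),(265,346),(233,346)],.032)
quad("trunk",[(260,115),(298,120),(290,195),(252,193)],.04)
print("tube tri top",tri(s(515,172),t(250,307)),"timber tri",tri(s(368,122),t(428,288)))
print("trunk",tri(s(423,262),t(275,155)))
for a,b in (((107,125),(605,60)),((107,243),(635,167))):
    A,B=onz("top",t(*a),.01),onz("top",t(*b),.01); print("edge",A.round(3),B.round(3),np.degrees(np.arctan2(*(A-B)[[1,0]])))
print("tab",onz("scene",(169,191),.082),onz("top",(375,189),.082)); print("fin",onz("scene",(355,245),.134),onz("top",(174,213),.134))
for uv in ((262,240),):print("wad on track",tri(uv,(273,210)))
print("wad bench",tri((300,202),(266,280)))
bin=[(598,207),(615,195)]; print("bin near-left rim corner",onz("top",t(617,196),.105),onz("top",t(643,352),.105), proj("top",[.414,-.355,.0]),)
E
```

```text
timber [ 0.435 -0.057] len 0.094 w 0.037 yaw 173.6
tube [0.437 0.141] len 0.085 w 0.034 yaw 173.3
trunk [0.604 0.098] len 0.091 w 0.044 yaw 169.0
tube tri top (array([0.43608165, 0.14549866, 0.02909303]), np.float64(0.007216526810504276)) timber tri (array([ 0.43351423, -0.0537988 ,  0.02246779]), np.float64(0.009104844838147934))
trunk (array([0.60479842, 0.09820148, 0.03758854]), np.float64(0.0007311934343509337))
edge [0.672 0.297 0.01 ] [ 0.683 -0.31   0.01 ] 90.9810632860142
edge [0.531 0.303 0.01 ] [ 0.547 -0.321  0.01 ] 91.50747344057476
tab [ 0.6183097  -0.26472047  0.082     ] [ 0.62765984 -0.26018618  0.082     ]
fin [0.6050688  0.24613245 0.134     ] [0.61065561 0.24571355 0.134     ]
wad on track (array([0.61846537, 0.0101112 , 0.01814542]), np.float64(0.00606069795596845))
wad bench (array([ 0.43711251,  0.04848711, -0.00992958]), np.float64(0.0024831155274865355))
bin near-left rim corner [ 0.50086355 -0.26432795  0.105     ] [ 0.33951951 -0.26014659  0.105     ] [417.45346154 270.54176207]
```

```bash
cat >> h.py <<'E'
TY=np.radians(91.4); D=np.array([np.cos(TY),np.sin(TY),0])  # track +y
def best(p,yaw):
    """quaternion for yaw or yaw+pi, whichever keeps joint 7 nearest its middle"""
    c=[]
    for y in (yaw,yaw+np.pi):
        j=inverse_kinematics(p,q(y))
        if j is not None: c.append((abs(j[6]),y))
    return q(min(c)[1])
def slide(d,maxd,fstop=14,step=.004,speed=.06):
    p0=np.array(read_eef_pos()); f0=np.array(read_ft_force()); n=0
    while n*step<maxd:
        n+=1; movel(p0+d*n*step,speed=speed); f=(np.array(read_ft_force())-f0)@d
        if f<-fstop: break
    e=np.array(read_eef_pos()); print("slid",((e-p0)@d).round(4),"f",f.round(1),"t",read_time_s()); return e
E
python3 - <<'E'
from h import *
p=np.array([.608,.246,.115]); o=best(p,TY-np.pi/2)
move_ptp(p+[0,0,.11],o); movel(p+[0,0,.0],speed=.12)
move_gripper(0.0,40); print(read_finger_gap(),read_grasp_force(),read_ft_force())
slide(D,.085); print(read_finger_gap(),read_ft_force())
move_gripper(.06); print(read_ft_force()); movel(np.array(read_eef_pos())+[0,0,.12],speed=.2)
print(read_time_s())
E
```

```text
0.013555476070718784 41.12388074398041 [-0.97760236 -0.71783207  2.12622317]
slid 0.0393 f -14.9 t 7.9667
0.014099431309837714 [ -5.84797948 -15.70699895   9.26170098]
[-0.24493489  0.22804538 -0.66310525]
9.225
```

```bash
cat >> h.py <<'E'
BIN=np.array([.42,-.36])
def locate(name,exp,tol=.08):
    """newest two-view position of the detection pair nearest the expected place"""
    out=[]; exp=np.array(exp)
    read_camera("scene"); read_camera("top")
    A,B=tip_of("scene",name),tip_of("top",name)
    for a in A:
        for b in B:
            p,e=tri(a["at"],b["at"])
            if e<.015 and np.linalg.norm(p[:2]-exp[:2])<tol: out.append((np.linalg.norm(p[:2]-exp[:2]),p))
    if out: return min(out,key=lambda x:x[0])[1]
    return None
def grab(p,yaw,z,opening,effort=40):
    p=np.array([p[0],p[1],z]); o=best(p,yaw); up=p+[0,0,.15]
    move_gripper(opening); move_ptp(up,o); movel(p,speed=.15)
    move_gripper(0,effort); g=read_finger_gap(),read_grasp_force()
    movel(up,speed=.2); print("grab",np.round(g,4),"up",round(read_finger_gap(),4),round(read_grasp_force(),1),round(read_time_s(),1))
    return read_finger_gap()>.01
def drop(dx,dy,yaw,z=.12):
    b=np.array([BIN[0]+dx,BIN[1]+dy,.23]); o=best(b,yaw)
    move_ptp(b,o); print("at bin",round(read_finger_gap(),4)); movel([b[0],b[1],z],speed=.2); move_gripper(.08); movel(b,speed=.25)
E
python3 - <<'E'
from h import *
# firmer push on the head fin from the front, fingers shut
move_gripper(0); p=np.array([.607,.285,.12])-D*.03; 
o=best(p,TY); move_ptp([*p[:2],.22],o); movel(p,speed=.15); slide(D,.035,fstop=25)
movel(np.array(read_eef_pos())-D*.01); movel(np.array(read_eef_pos())+[0,0,.1],speed=.2)
w=locate("wad1",[.615,.010]); print(w)
w=np.array([.616,.010]) if w is None else w
grab(w,TY,.040,.08)
drop(0,-.04,TY)
for n,e in dict(wad1=[.437,.048],trunking=[.604,.098],timber=[.434,-.056],tube=[.437,.141],head_grip=[.606,.285],carrier_tab=[.622,-.262]).items(): print(n,locate(n,e))
snap("top","top1"); print(read_time_s())
E
```

```text
slid 0.0119 f -27.4 t 14.15
[0.61031876 0.00725638 0.011737  ]
grab [ 0.053  42.2272] up 0.0526 42.0 19.5
at bin 0.0526
wad1 [0.44461033 0.05148434 0.00719844]
trunking [0.61031084 0.10538338 0.01330323]
timber [ 4.35923795e-01 -5.72831297e-02  2.73589927e-04]
tube [0.43950696 0.15156104 0.00704868]
head_grip [0.60325644 0.28578462 0.12763945]
carrier_tab [ 0.61772325 -0.26630936  0.08870096]
24.1
```

View pics/top1.png

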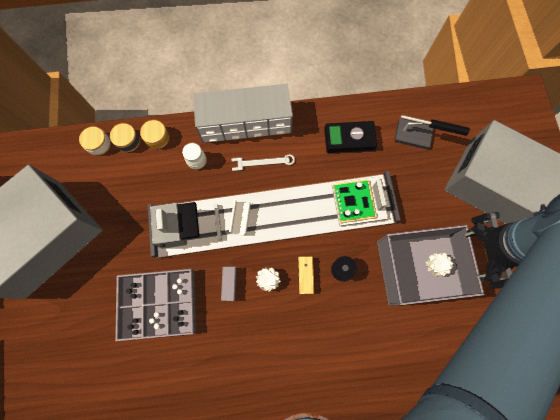

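The head is against its rear end plate, the wad is in the bin at about (440,264), and everything else is undisturbed. Next are the trunking and the bench items.

```bash
python3 - <<'E'
from h import *
r=np.radians
def do(n,e,yaw,z,op,dx,dy,dz=.12):
    p=locate(n,e); print(n,p)
    if p is None: p=np.array(e)
    if np.linalg.norm(p[:2]-e)>.018: print("moved!"); return False
    if not grab((p[:2]+e)/2,r(yaw),z,op): print("no grasp"); return False
    drop(dx,dy,TY,dz); return read_finger_gap()>.05
for a in (("trunking",[.604,.098],169,.036,.07,.035,.045),("timber",[.435,-.057],173.6,.026,.06,-.035,.045),
          ("wad1",[.440,.050],173,.032,.08,-.02,-.04,.14),("tube",[.438,.144],173.3,.027,.06,.0,.03,.14)):
    if not do(*a): break
snap("top","top2"); snap("scene","scene2"); print(read_time_s())
E
```

```text
trunking [0.61097973 0.10524812 0.01042772]
grab [ 0.0415 41.0268] up 0.0419 40.5 29.1
at bin 0.041
timber [ 0.43398877 -0.05846182 -0.01590185]
grab [3.53000e-02 4.08541e+01] up 0.0351 40.0 37.4
at bin 0.0349
wad1 [0.45109993 0.04825405 0.01761121]
grab [ 0.0526 41.1816] up 0.0528 41.9 46.2
at bin 0.053
tube [0.44346196 0.15534357 0.02061373]
grab [3.16000e-02 4.18573e+01] up 0.0312 41.1 54.7
at bin 0.0311
58.2333
```

View pics/top2.png

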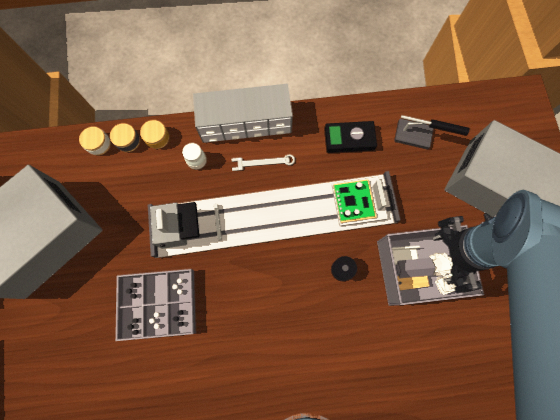

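The bench and track are clear and all five pieces are in the bin. Now I'll push the carrier.

```bash
python3 - <<'E'
from h import *
move_gripper(0)
tab=np.array([.620,-.264,0]); p=tab-D*.032+[0,0,.073]; o=best(p,TY)
move_ptp(p+[0,0,.13],o); movel(p,speed=.12); print(read_ft_force())
slide(D,.29,fstop=12,step=.02,speed=.12)
slide(D,.07,fstop=25,step=.003,speed=.06)
snap("top","top3"); snap("scene","scene3")
movel(np.array(read_eef_pos())-D*.015); movel(np.array(read_eef_pos())+[0,0,.15],speed=.2)
print("tab",locate("carrier_tab",[.613,.056]),read_time_s())
im=cv2.imread("pics/scene3.png"); cv2.imwrite("pics/scene3c.png",cv2.resize(im[130:330,110:410],None,fx=2.5,fy=2.5))
E
```

```text
[-0.36157695  0.64885131 -0.23558881]
slid 0.3008 f 0.3 t 65.7833
slid 0.0218 f -26.0 t 69.2833
tab None 70.8667
```

View pics/scene3c.png

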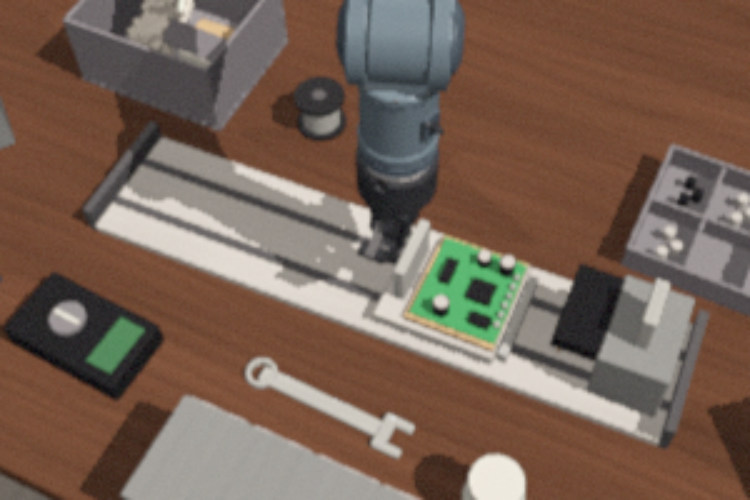

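The carrier's front edge is next to the stop bar at crop (515,310). I'll confirm with a second push and a measurement before moving the head.

```bash
python3 - <<'E'
from h import *
p=np.array(read_eef_pos())-[0,0,.15]; movel(p,speed=.15); f0=np.array(read_ft_force())
for i in range(9):
    p=p+D*.003; movel(p,speed=.05); f=(np.array(read_ft_force())-f0)@D; e=read_eef_pos(); print(e[1].round(4),f.round(1),end=' | ')
    if f<-32: break
movel(p-D*.03); movel(p-D*.03+[0,0,.15],speed=.2)
move_ptp([.45,-.1,.35],best([.45,-.1,.35],TY))
for c in("scene","top"):
    read_camera(c); print(c,[(onz(c,d["at"],.082).round(3),d["confidence"]) for d in tip_of(c,"carrier_tab")],[(onz(c,d["at"],.134).round(3)) for d in tip_of(c,"head_grip")])
im=snap("top","top4"); cv2.imwrite("pics/top4c.png",cv2.resize(im[170:270,140:300,::-1],None,fx=4.5,fy=4.5,interpolation=2))
print(read_time_s())
E
```

```text
0.0168 0.1 | 0.0197 0.3 | 0.0227 -0.2 | 0.0255 0.3 | 0.0259 -3.8 | 0.0259 -8.6 | 0.026 -11.7 | 0.026 -14.4 | 0.0261 -17.8 | scene [(array([0.602, 0.048, 0.082]), 0.93), (array([ 0.502, -0.11 ,  0.082]), 0.59)] [array([0.822, 0.065, 0.134])]
top [(array([0.612, 0.047, 0.082]), 0.71)] [array([0.607, 0.285, 0.134])]
76.8167
```

View pics/top4c.png

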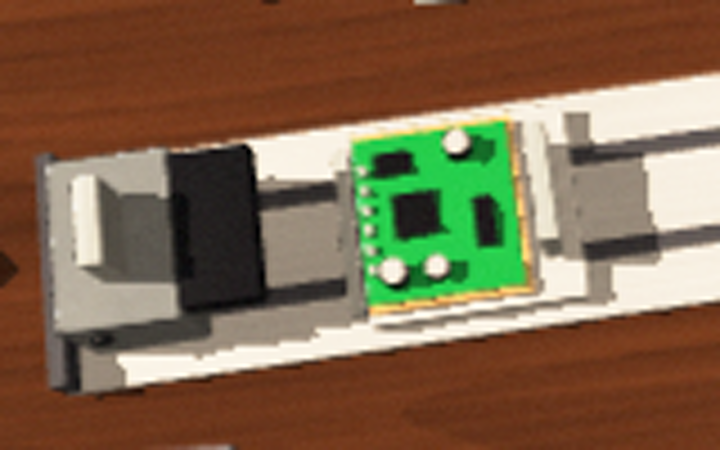

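The carrier hits a rigid stop at the same position and its plate abuts the stop bar at crop (345,240), so it is home. Next I'll bring the head forward.

```bash
python3 - <<'E'
from h import *
p=np.array([.606,.285,.115]); o=best(p,TY-np.pi/2)
move_gripper(.07); move_ptp(p+[0,0,.12],o); movel(p,speed=.12); move_gripper(0,40); print(read_finger_gap())
slide(-D,.09,fstop=18,step=.003)
move_gripper(.06); e=np.array(read_eef_pos()); movel(e+[0,0,.1],speed=.2)
# confirm: push fin from behind with shut fingers
move_gripper(0); b=e+D*.035; o=best([*b[:2],.12],TY); move_ptp([*b[:2],.22],o); movel([*b[:2],.12],speed=.12); slide(-D,.04,fstop=22,step=.003)
movel(np.array(read_eef_pos())+D*.012); movel(np.array(read_eef_pos())+[0,0,.12],speed=.2)
move_ptp([.40,.15,.4],best([.40,.15,.4],TY))
for c in("scene","top"):
    im=snap(c,c+"5"); print(c,[onz(c,d["at"],.134).round(3) for d in tip_of(c,"head_grip")],[onz(c,d["at"],.082).round(3) for d in tip_of(c,"carrier_tab")])
print(read_time_s())
E
```

```text
0.013457564864087543
slid 0.0701 f -21.2 t 87.5083
slid 0.0053 f -23.6 t 93.5917
scene [array([0.604, 0.212, 0.134])] [array([0.603, 0.043, 0.082])]
top [array([0.614, 0.212, 0.134]), array([ 0.579, -0.005,  0.134])] [array([0.613, 0.048, 0.082]), array([ 0.394, -0.392,  0.082])]
96.075
```

View pics/scene5.png

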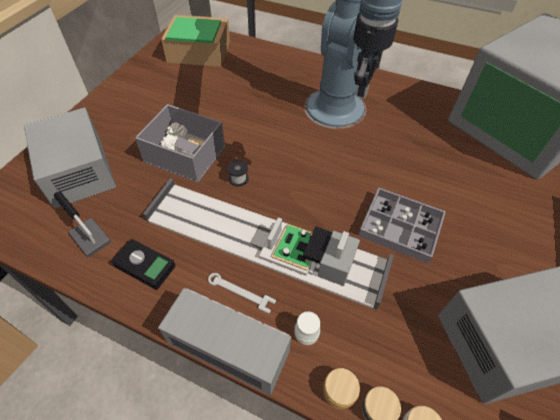

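View pics/top5.png

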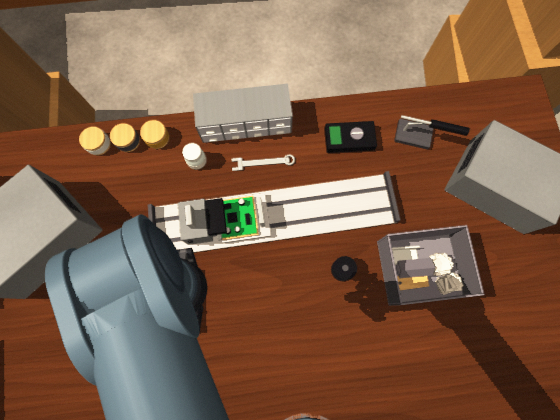

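The probe bar at top-view (213,217) covers the board's edge. The head travelled 70 mm to its stop. All five scraps are in the bin around (425,265), and the spool and wrench have not moved.

```bash
python3 -c "
from bench import *
print(sign_off())"
```

```text
the job is handed in; nothing more can be done
None
```

The job is handed in, at about 96 s of the 210 s allowed: the head was drawn back, all five scraps found (there was no heat sink) went into the bin, the carrier was pushed home, and the head was returned to its front stop, with the spool and wrench left alone.

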